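# Tip the roasted walnuts out of the pan into the dish

## Robot

A 6-joint arm with a two-finger parallel gripper is mounted at the origin on a cart in front of the work surface, level with it; the furniture and walls round the work are solid. World frame = base frame: x ahead of the robot, y to its left, z up, the work surface at z = 0. Lengths are in m, angles in rad, forces in N, time in s.
With the tool pointing down it reaches from about 0.275 to 0.725 m from the base axis. Payload 15.9 kg.
Tool frame: the origin (TCP) lies at the very end of the fingers, on their centre line; the grasp point (between the pads) lies 19 mm behind it; z points along the fingers, y is the line along which they close (so a half turn about z gives the same grasp; the last joint's range is limited). The gripper opens to 85 mm and grips with 20 to 120 N. Pads are 22 mm wide; open, the fingers measure 114 mm over their backs; the gripper's body (76 mm by 85 mm) begins 54 mm behind the grasp point. The pads swing forward as they close: fully open they stand 13 mm farther back than shut.
Start: joints at [-1.237, 0.213, -0.034, 1.323, 0, 1.571], TCP at [0.164, -0.472, 0.195] pointing down, gripper open.
Joint ranges: [-2.98, 2.98], [-0.74, 1.72], [-1.14, 1.35], [-2.1, 2.04], [-1.57, 1.44], [-3.14, 3.14]. Speed limits (rad/s): [1.89, 1.89, 2.39, 2.57, 3.14, 3.14].

## Interface

Orientations are given as a unit quaternion [w, x, y, z].
In Python, from bench import env gives the robot as it stands. The module is installed in compiled form; this text tells all that it offers.
- The arm moves only by the tool apply_moves, never from a script. Its argument "rows" is a list of rows, each a list of 2 entries, a list of its own where there are three numbers: the shift along the world's x, y, z each as a share of 0.15 m, from -1 to 1, then the turn, a rotation vector about the world's x, y, z each as a share of 90 degrees, from -1 to 1. A call has 1 to 20 rows; each row is the pose to reach, as a shift and turn from the pose commanded when the call began; what a row does not reach only later rows make up. A row lasts 1/8 s, in which the tool goes at most 62.5 mm and 10.7 degrees, less where a joint would pass 70% of its speed; a pose out of reach is approached as far as the arm can. A call with a number of a shift or a turn outside -1 to 1 is refused whole. A call with a gripper value outside its range is refused whole. "grip" is the closure, from 0 (fully open) to 1 (shut), set as the call begins (left out, the last holds). The fingers move at their own pace and stop on an object; "newtons" is the grip in N (left out, the last holds). Time passes only in rows, so rows that repeat a pose let the fingers close. It gives the time, the measured TCP pose, the force, the opening and the grip force at its end, in the units of the state.
- env.state(): the state, without advancing time (a new reading comes with each control period).
- env.snapshot(name): name is "side" or "top"; returns a dict with "color" (420x560x3 uint8, blue, green, red), "depth" (420x560 float32, m along the optical axis (not along the pixel's ray), 0 where there is no reading), "intrinsics" (3x3 intrinsics, pixels), "rvec" (rotation vector, rad) and "tvec" (3), from world to camera coordinates, as OpenCV has them. Camera axes: x right, y down, z forward; pixel columns grow to the right and rows downward; lengths in m; the calibration is good to about 2 mm. A picture is of the moment at which its call begins.
- env.job_done(): hands the job in; it is judged then, once.
The state is a dict: "time": time; "q": joint angles; "dq": joint speeds; "joint_torque": joint torques, N m; "ee_pos": TCP position; "eef_rot": TCP orientation; "ft_force": force on the tool from outside, world axes, zero at the start; "wrist_torque": the same for the moment, N m; "gripper_width": opening from 0.0 (shut) to 1.0 (fully open); "finger_force": force on a finger pad.
Only numpy, scipy, OpenCV 4.12 (cv2) and the standard library are available. Lean on these libraries where they do the work, as an engineer would, in place of code of your own. Each camera call takes 0.05 s, during which the arm holds its last target. There are 200 camera calls.

## Task

Set the earthenware dish on the worktop under the front lip of the round steel roasting pan, then pull the sprung handle over to tip the pan until it rests against its stop - feel for the stop, do not force it - and hold it there for a good second so that all five walnuts run out into the dish. Then ease the pan slowly back to level without letting it snap back, and let go; spill no nut and leave everything else standing where it is.

Things in the scene. Friction and masses are not known exactly. Their poses are not given: they have to be found in the camera images.
- roaster: fixed stand of a nut roaster. Origin on the worktop under the pan's axle, midway; x to its back (pan pours to -x), y to its left (handle side), z up. Two aluminium cheeks 36 mm deep, 8 thick, 183 high, middles at y = +-102 mm; feet 20 wide, 16 high, from x = -20 to 75; black control box 60 high at x = 35 to 75. Free to the front below 130 mm: a dish can slide in between the cheeks
- pan: round steel pan, rim 170 mm across, 55 deep, tipping on a level axle 165 mm above the worktop. Origin on the axle, midway between the cheeks; level, its axes are parallel to the roaster's; tipping turns it about its -y axis (z leans to the front). A spring holds it level on a rest and pulls it back: at the handle about 5 N to start, 9 N near the stop. Let go when tipped, it snaps back
- handle (a point): centre of the handle: dark wooden sleeve 22 mm thick, 54 long, level along the pan's y axis, turning freely on its pin: pinch it from above and carry it round with the hand kept upright. 158 mm left of the pan's middle (steel lever at 116 mm), 100 mm from the axle. Pan level: 57 mm behind the axle, 82 above it. It swings over to the front and down on an arc about the axle
- buffer (a point): top of the soft rubber buffer, the stop, outside the stand's right cheek, 60 mm in front of the axle. A pin clamped to the pan's right side lands on it at a tilt between 1.40 and 1.75 rad (set anew each time, not measured). From there the force at the handle rises by about 1.5 N per mm (before: 0.1 N or less). Over 35 N on the buffer (20 N more at the handle) is forcing it
- pour_spot (a point): point on the worktop, 78 mm in front of the axle, midway between the cheeks; axes as the roaster's. With the dish centred here (within about 20 mm) every nut lands in it. The pan's lip is 165 mm up and 13 mm further back (65 mm in front of the axle) when level; at 90 degrees of tilt it is 100 mm up, under the axle
- dish_rim (a point): centre of the mouth of the loose round earthenware dish: 152 mm across, 45 high (this point is 45 mm above its underside), wall 8 mm thick, upright over its upper 29 mm, inner floor 8 mm up, about 0.35 kg. Take it by the wall from above, one finger inside, and slide or carry it
- walnut0: loose walnut in its shell, 36 x 31 x 31 mm, 13 g; origin at its middle; starts in the pan
- walnut1: loose walnut in its shell, 36 x 31 x 31 mm, 13 g; origin at its middle; starts in the pan
- walnut2: loose walnut in its shell, 36 x 31 x 31 mm, 13 g; origin at its middle; starts in the pan
- walnut3: loose walnut in its shell, 36 x 31 x 31 mm, 13 g; origin at its middle; starts in the pan
- walnut4: loose walnut in its shell, 36 x 31 x 31 mm, 13 g; origin at its middle; starts in the pan
- jar_13: bystander: glass jar with pink filling and yellow lid, 66 mm across, 100 mm high; origin under its centre
- food_tin_12: bystander: food tin, 75 mm across, 58 mm high; origin under its centre
- spice_jar_2: bystander: white spice jar with black cap, 41 mm across, 105 mm high; origin under its centre
- garlic: bystander: garlic bulb, 60 mm; origin under its centre
- lemon: bystander: lemon, 76 x 56 x 55 mm; origin under its centre
- grey_mug: bystander: grey and white mug, 82 mm across, 97 mm high; origin under its centre

How it is judged:
By the outcome, as a careful person would: the job done as asked, in the order asked, and still so for the second after the job is handed in, with the robot touching nothing.
It also fails if it takes over 72 s, if anything falls off the work surface, if the arm or the gripper's body presses on something with over 40 N, if the wrist force passes 120 N, or if a joint passes its speed limit or range.

## Working session

There is one attempt and no reset: what is moved stays moved. The work goes in short steps, Python scripts to look and compute and a tool call to move; the robot and the scene stay as the last step left them, time stands still between calls to the robot, and variables do not carry over. Pictures are saved under pics/ and viewed, at most 10 in all, crops included, and the job is handed in when it is done.

Besides the shell and the picture viewer there is one more tool, called as name(argument=value, ...) on one line, values as JSON. apply_moves: Moves the arm, as the interface text tells. Its arguments: {"type":"object","properties":{"rows":{"type":"array","items":{"type":"array"}},"grip":{"type":"number"},"newtons":{"type":"number"}},"required":["rows"]}

```bash
mkdir -p pics; cat > h.py <<'E'
import numpy as np, cv2
from bench import env
def snap(n,f=None):
    s=env.snapshot(n)
    if f: cv2.imwrite('pics/'+f,s['color'])
    R=cv2.Rodrigues(np.array(s['rvec'],float))[0];t=np.array(s['tvec'],float).ravel();K=np.array(s['intrinsics'])
    d=s['depth'];v,u=np.mgrid[:d.shape[0],:d.shape[1]]
    c=np.stack([(u-K[0,2])/K[0,0]*d,(v-K[1,2])/K[1,1]*d,d],-1)
    P=(c-t)@R; P[d==0]=np.nan
    return s,P
E
python3 - <<'E'
from h import *
for n in('top','side'):
    s,P=snap(n,n+'0.png'); np.save(n+'.npy',P); 
    print(n,'cam',-cv2.Rodrigues(np.array(s['rvec'],float))[0].T@np.array(s['tvec'],float).ravel())
print({k:np.round(v,3) for k,v in env.state().items()})
E
```

```text
top cam [ 0.35381027 -0.09486743  1.33668271]
side cam [-0.32341139  0.71115815  1.27467033]
{'time': np.float64(0.1), 'q': array([-1.237,  0.213, -0.035,  1.324,  0.   ,  1.571]), 'dq': array([ 0.001, -0.001,  0.   , -0.001,  0.003,  0.002]), 'joint_torque': array([-5.0000e-03, -6.8725e+01,  4.8781e+01,  1.2000e-02, -0.0000e+00,
       -0.0000e+00]), 'ee_pos': array([ 0.164, -0.472,  0.194]), 'eef_rot': array([-0.   ,  0.986,  0.166, -0.   ]), 'ft_force': array([-0.949,  0.974, -0.439]), 'wrist_torque': array([ 0.005,  0.019, -0.008]), 'finger_force': np.float64(0.0), 'gripper_width': np.float64(0.999)}
```

View pics/top0.png

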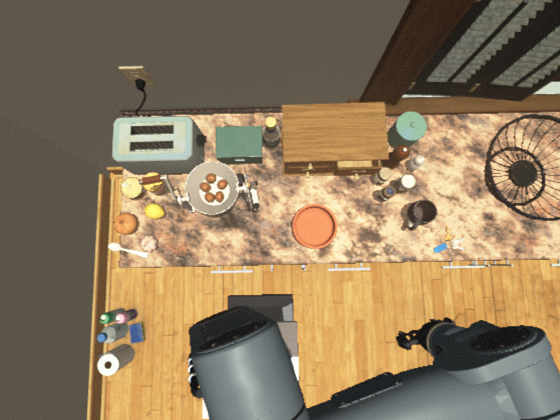

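View pics/side0.png

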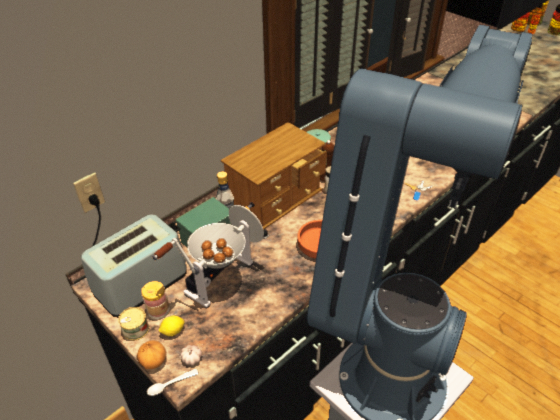

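The top view shows the pan at about (212,188), the handle near (152,181), the dish at (314,227), and the jar, tin and lemon close by the handle on the left. The side view agrees: handle (163,245), jar (153,297), lemon (172,327).

```bash
python3 - <<'E'
from h import *
P=np.load('top.npy'); im=cv2.imread('pics/top0.png')
def at(u,v): return np.round(P[v,u],3)
for n,(u,v) in dict(jar=(152,183),tin=(132,187),lemon=(154,211),handle=(150,180),panc=(212,188),bench=(270,220),rightthing=(254,195)).items(): print(n,at(u,v))
hsv=cv2.cvtColor(im,cv2.COLOR_BGR2HSV)
# dish
sub=P[195:260,280:350].reshape(-1,3); m=sub[(sub[:,2]>.038)&(sub[:,2]<.055)]
def circ(p): 
    A=np.c_[2*p[:,:2],np.ones(len(p))];c=np.linalg.lstsq(A,(p[:,:2]**2).sum(1),rcond=None)[0];return c[:2],np.sqrt(c[2]+c[:2]@c[:2])
(c,r),_=cv2.minEnclosingCircle(m[:,:2].astype(np.float32)); print('dish',c,r,circ(m),len(m))
# pan rim
sub=P[155:225,178:250].reshape(-1,3); m=sub[(sub[:,2]>.155)&(sub[:,2]<.175)]
print('pan',circ(m),len(m))
# heightmap around roaster
for z0,z1 in((.175,.2),(.2,.27)):
    s=P[150:235,120:275].reshape(-1,3);k=s[(s[:,2]>z0)&(s[:,2]<z1)];print(z0,len(k));
    print(np.round(k[::max(1,len(k)//25)],3).tolist())
big=cv2.resize(im[140:260,100:350],(800,384),interpolation=cv2.INTER_CUBIC);cv2.imwrite('pics/c1.png',big)
s=cv2.imread('pics/side0.png')[180:390,70:350];cv2.imwrite('pics/c2.png',cv2.resize(s,(800,600),interpolation=cv2.INTER_CUBIC))
E
```

```text
jar [0.583 0.261 0.246]
tin [0.611 0.392 0.054]
lemon [0.526 0.313 0.058]
handle [0.59  0.264 0.257]
panc [0.59  0.108 0.113]
bench [ 0.493 -0.077  0.004]
rightthing [ 0.56  -0.03   0.138]
dish 0.4663006067276001 -0.22931431233882904 (array([ 0.46586004, -0.22929229]), np.float64(0.07158223889577241)) 341
pan (array([0.59053783, 0.1056598 ]), np.float64(0.08674054463893716)) 616
0.175 750
[[0.705, 0.387, 0.18], [0.7, 0.179, 0.18], [0.7, 0.311, 0.179], [0.697, 0.204, 0.18], [0.699, 0.335, 0.175], [0.695, 0.236, 0.18], [0.695, 0.365, 0.179], [0.692, 0.267, 0.18], [0.691, 0.173, 0.178], [0.69, 0.305, 0.179], [0.688, 0.202, 0.177], [0.688, 0.327, 0.178], [0.686, 0.23, 0.178], [0.684, 0.345, 0.181], [0.683, 0.242, 0.177], [0.682, 0.365, 0.177], [0.68, 0.264, 0.178], [0.68, 0.378, 0.176], [0.677, 0.27, 0.178], [0.676, 0.376, 0.18], [0.673, 0.26, 0.181], [0.671, 0.289, 0.176], [0.577, -0.008, 0.184], [0.553, -0.02, 0.177], [0.545, 0.178, 0.176]]
0.2 320
[[0.636, -0.004, 0.203], [0.604, 0.241, 0.256], [0.602, 0.25, 0.255], [0.6, 0.28, 0.254], [0.598, 0.243, 0.259], [0.599, -0.012, 0.228], [0.596, 0.253, 0.256], [0.595, 0.218, 0.256], [0.592, 0.262, 0.262], [0.595, 0.233, 0.244], [0.59, 0.28, 0.259], [0.589, 0.246, 0.258], [0.589, 0.298, 0.25], [0.587, 0.258, 0.256], [0.589, 0.216, 0.241], [0.584, 0.278, 0.257], [0.586, 0.247, 0.247], [0.582, -0.042, 0.235], [0.583, 0.264, 0.248], [0.58, -0.027, 0.232], [0.58, 0.278, 0.249], [0.576, -0.032, 0.232], [0.574, -0.021, 0.232], [0.571, -0.018, 0.231], [0.565, -0.015, 0.23], [0.556, -0.017, 0.229], [0.54, -0.02, 0.221]]
```

View pics/c1.png

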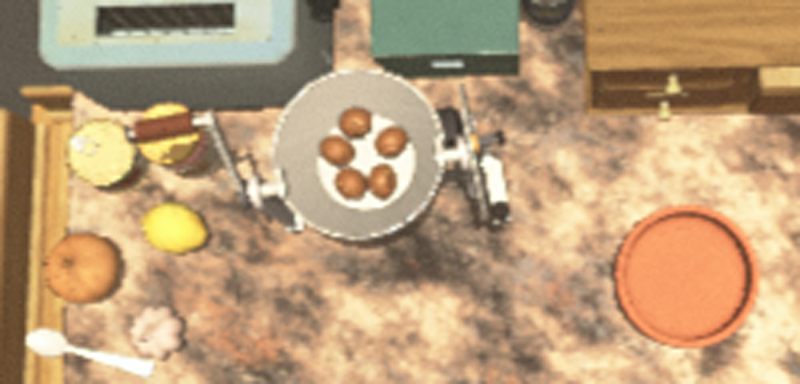

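View pics/c2.png

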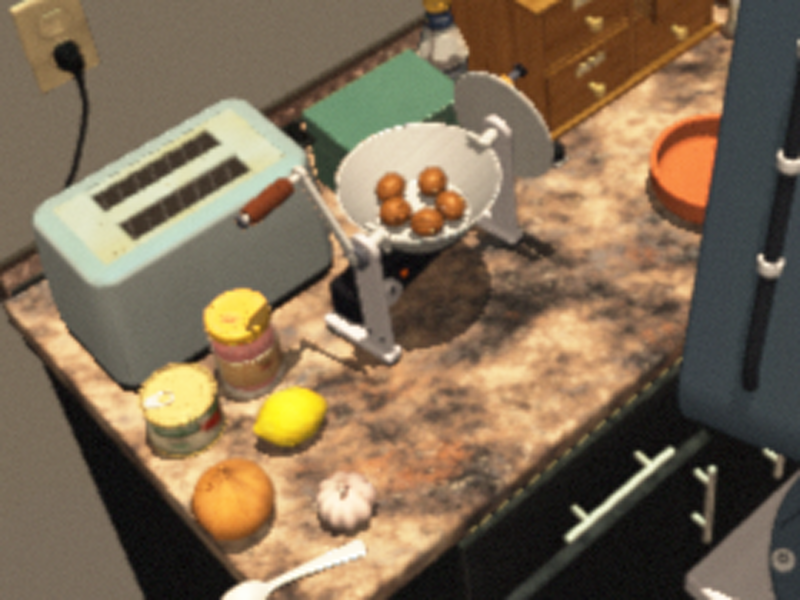

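The crops show the sleeve at about c1 (163,126) above the jar lid, the stand yawed slightly counter-clockwise, and an open lane from the dish to the pan's front. Next I'll fit the yaw from the handle, the cheeks and the rim.

```bash
python3 - <<'E'
from h import *
from scipy.optimize import least_squares
H=[]
for n in('top','side'):
    P=np.load(n+'.npy');Q=P.reshape(-1,3)
    hs=cv2.cvtColor(cv2.imread(f'pics/{n}0.png'),cv2.COLOR_BGR2HSV).reshape(-1,3)
    k=(Q[:,2]>.232)&(Q[:,2]<.265)&(abs(Q[:,0]-.59)<.05)&(Q[:,1]>.2)&(Q[:,1]<.32)&(hs[:,1]>90)
    h=Q[k];print(n,'handle',len(h),h.mean(0).round(4),h.min(0).round(3),h.max(0).round(3));H.append(h)
    e=np.linalg.svd(h[:,:2]-h[:,:2].mean(0))[2][0];print(' dir yaw',np.degrees(np.arctan2(-e[0],e[1]))%180)
    r=Q[(abs(Q[:,2]-.165)<.004)&(np.hypot(Q[:,0]-.59,Q[:,1]-.106)<.1)&(np.hypot(Q[:,0]-.59,Q[:,1]-.106)>.07)]
    f=least_squares(lambda p:np.hypot(*(r[:,:2]-p).T)-.084,[.59,.106],loss='soft_l1',f_scale=.002).x;print(' rim',f,len(r))
    for hh in h.mean(0)[:2],:
        v=hh-f;yaw=np.arctan2(v[1],v[0])-np.arctan2(.158,.037);c,s=np.cos(yaw),np.sin(yaw)
        ax=f-.02*np.array([c,s]);print(' yaw',np.degrees(yaw),np.hypot(*v),'axle',ax,'pour',ax-.078*np.array([c,s]))
    k=(Q[:,2]>.165)&(Q[:,2]<.2);
    for yy in(-.102,.102):
        cc=ax+yy*np.array([-s,c]);j=k&(np.hypot(Q[:,0]-cc[0],Q[:,1]-cc[1])<.03);L=(Q[j][:,:2]-ax)@np.array([[c,-s],[s,c]]);print('  cheek local',yy,len(L),np.median(L,0).round(3))
E
```

```text
top handle 141 [0.591  0.2614 0.2545] [0.58  0.219 0.242] [0.606 0.296 0.263]
 dir yaw 10.667513291143978
 rim [0.58184525 0.10012938] 234
 yaw 9.937907083469993 0.16151570748239485 axle [0.56214534 0.09667776] pour [0.4853157  0.08321646]
  cheek local -0.102 90 [-0.002 -0.096]
  cheek local 0.102 134 [0.002 0.1  ]
side handle 144 [0.5886 0.2687 0.2534] [0.58  0.239 0.235] [0.602 0.293 0.261]
 dir yaw 5.84773270259116
 rim [0.58222471 0.10429222] 224
 yaw 10.960043024242884 0.16454455730848122 axle [0.56258951 0.10048973] pour [0.48601223 0.08566003]
  cheek local -0.102 186 [-0.004 -0.108]
  cheek local 0.102 162 [0.002 0.106]
```

apply_moves(rows=[[[0.2,0.2,0],[0,0,0.113]],[[0.4,0.4,0],[0,0,0.226]],[[0.6,0.6,0],[0,0,0.339]],[[0.8,0.8,0],[0,0,0.452]],[[1,1,0],[0,0,0.565]],[[1,1,-0.1],[0,0,0.678]],[[1,1,-0.2],[0,0,0.791]],[[1,1,-0.3],[0,0,0.904]],[[1,1,-0.3],[0,0,0.904]]], grip=0, newtons=50)

```text
time: 1.23
ee_pos: [0.3132, -0.3217, 0.149]
eef_rot: [-0.001, 0.64, 0.768, 0.0]
ft_force: [0.1, 0.2, 0.6]
gripper_width: 1.001
finger_force: 0.0
```

apply_moves(rows=[[[0.27,0.265,0],[0,0,0]],[[0.54,0.53,-0.15],[0,0,0]],[[0.54,0.53,-0.4],[0,0,0]],[[0.54,0.53,-0.6],[0,0,0]],[[0.54,0.53,-0.75],[0,0,0]],[[0.54,0.53,-0.85],[0,0,0]],[[0.54,0.53,-0.87],[0,0,0]],[[0.54,0.53,-0.87],[0,0,0]]])

```text
time: 2.22
ee_pos: [0.3951, -0.2431, 0.02]
eef_rot: [0.0, 0.64, 0.768, 0.0]
ft_force: [0.1, -0.1, -0.8]
gripper_width: 1.002
finger_force: 0.0
```

apply_moves(rows=[[[0,0,0],[0,0,0]],[[0,0,0],[0,0,0]],[[0,0,0],[0,0,0]],[[0,0,0],[0,0,0]],[[0,0,0],[0,0,0]],[[0,0,0],[0,0,0]],[[0,0,0],[0,0,0]],[[0,0,0],[0,0,0]]], grip=1, newtons=50)

```text
time: 3.22
ee_pos: [0.3948, -0.2429, 0.0194]
eef_rot: [0.0, 0.64, 0.769, -0.0]
ft_force: [-0.6, -0.4, -0.2]
gripper_width: 0.001
finger_force: 0.0
```

```bash
python3 - <<'E'
from h import *
s,P=snap('top');a=s['color'][180:280,230:400]
s2,P2=snap('side');b=s2['color'][180:320,230:400]
np.save('t1.npy',P)
cv2.imwrite('pics/t1.png',np.hstack([cv2.resize(a,(400,300)),cv2.resize(b,(400,300))]))
for Q,c,reg in((P,s['color'],'top'),(P2,s2['color'],'side')):
    h=cv2.cvtColor(c,cv2.COLOR_BGR2HSV);k=(h[...,0]<14)&(h[...,1]>140)&(Q[...,2]>.038)&(Q[...,2]<.055)&(abs(Q[...,0]-.47)<.13)&(abs(Q[...,1]+.23)<.13)
    p=Q[k];print(reg,len(p),p.min(0),p.max(0),p.mean(0))
E
```

```text
top 162 [ 0.39873112 -0.27547382  0.03802824] [ 0.54002711 -0.15500882  0.05162912] [ 0.48279417 -0.18976138  0.0449377 ]
side 58 [ 0.47303142 -0.2121574   0.03859122] [ 0.54077166 -0.15004552  0.05355323] [ 0.51016085 -0.1757173   0.04441643]
```

View pics/t1.png

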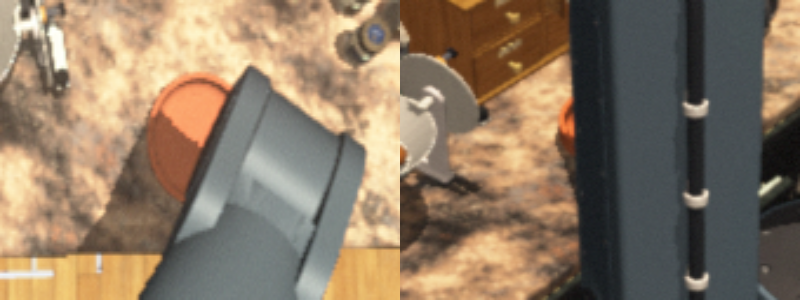

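The dish is visible at (190,125) in the left half. The arm hides the gripper. I'll refit the rim and read the state.

```bash
python3 - <<'E'
from h import *
from scipy.optimize import least_squares
for n in('top','t1'):
    P=np.load(n+'.npy')[195:260,280:350].reshape(-1,3); r=P[(abs(P[:,2]-.045)<.006)&(P[:,0]-.466>-.0)&(P[:,1]>-.23)]
    if n=='top':rt=r
    f=least_squares(lambda p:np.hypot(*(r[:,:2]-p).T)-.072,[.466,-.229],loss='soft_l1',f_scale=.002).x;print(n,f,len(r),r[:,2].mean(),r.max(0))
s=env.state();print({k:np.round(v,3) for k,v in s.items()})
E
```

```text
top [ 0.46543906 -0.2294869 ] 83 0.04482886996686603 [ 0.54124043 -0.15525565  0.04917796]
t1 [ 0.46556207 -0.22967613] 81 0.04511475321578006 [ 0.54127497 -0.1551303   0.049939  ]
{'time': np.float64(3.325), 'q': array([-0.552,  0.251, -0.451,  0.869, -0.   ,  0.836]), 'dq': array([-0.001, -0.002, -0.   , -0.001, -0.001,  0.001]), 'joint_torque': array([ 1.0000e-03, -6.5387e+01,  4.2063e+01,  2.0000e-03, -0.0000e+00,
        0.0000e+00]), 'ee_pos': array([ 0.395, -0.243,  0.019]), 'eef_rot': array([ 0.   ,  0.64 ,  0.769, -0.   ]), 'ft_force': array([-0.225, -0.462, -0.691]), 'wrist_torque': array([0.053, 0.009, 0.035]), 'finger_force': np.float64(0.0), 'gripper_width': np.float64(0.0)}
```

apply_moves(rows=[[[0,0,0.03],[0,0,0]],[[0,0,0.07],[0,0,0]],[[0,0,0.1],[0,0,0]],[[0,0,0.1],[0,0,0]]])

```text
time: 3.82
ee_pos: [0.3951, -0.2431, 0.0349]
eef_rot: [0.0, 0.64, 0.769, 0.0]
ft_force: [-0.4, 0.4, 0.4]
gripper_width: 0.002
finger_force: 0.0
```

```bash
python3 - <<'E'
from h import *
s,P=snap('top');P=P[195:260,280:350].reshape(-1,3);r=P[(P[:,2]>.035)&(P[:,2]<.09)&(P[:,0]>.47)&(P[:,1]>-.23)]
print(len(r),r[:,2].mean(),r.max(0)); print(env.state()['gripper_width'],env.state()['ft_force'])
E
```

```text
83 0.04455438150743108 [ 0.54072549 -0.15529087  0.05079051]
-0.0010679327256540138 [-0.57027737  0.39391482  0.36905121]
```

apply_moves(rows=[[[0,0,0.2],[0,0,0]],[[0,0,0.5],[0,0,0]],[[0,0.3,0.8],[0,0,0]],[[0,0.7,0.8],[0,0,0]],[[0,1,0.8],[0,0,0]],[[0,1,0.8],[0,0,0]]], grip=0)

```text
time: 4.62
ee_pos: [0.3947, -0.0906, 0.1545]
eef_rot: [-0.0, 0.638, 0.77, 0.0]
ft_force: [0.5, -0.8, -0.6]
gripper_width: 0.995
finger_force: 0.0
```

```bash
python3 - <<'E'
from h import *
s,P=snap('top');a=s['color'][150:320,180:400]
s2,P2=snap('side');b=s2['color'][150:350,220:480]
cv2.imwrite('pics/t2.png',np.hstack([cv2.resize(a,(400,309)),cv2.resize(b,(400,309))]))
st=env.state();print(st['ee_pos'],st['gripper_width'])
for q,n in((s,'top'),(s2,'side')):
    print(n,cv2.projectPoints(np.array([st['ee_pos']]),np.array(q['rvec'],float),np.array(q['tvec'],float),np.array(q['intrinsics']),None)[0].ravel())
E
```

```text
[ 0.39483427 -0.09274724  0.15432841] 0.9974112785082505
top [274.85292996 246.66914773]
side [309.36342865 243.79720726]
```

View pics/t2.png

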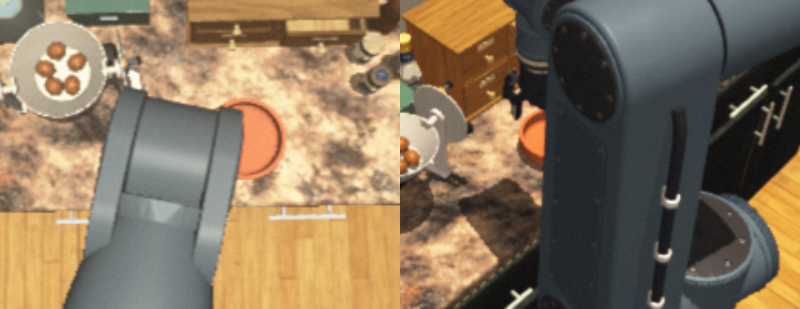

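The right half shows one finger hanging at about (515,80–117), its tip higher than I expected. I'll measure its position.

```bash
python3 - <<'E'
from h import *
s,P=snap('side')
st=env.state();p=st['ee_pos'];y=np.array([.983,.182,0])
T=[p+k*y+np.array([0,0,z]) for k in(-.05,.05) for z in(0,.013,.05)]
print(cv2.projectPoints(np.array(T),np.array(s['rvec'],float),np.array(s['tvec'],float),np.array(s['intrinsics']),None)[0].reshape(-1,2).round(1))
k=(abs(P[...,0]-.42)<.12)&(abs(P[...,1]+.09)<.06)&(P[...,2]>.07)&(P[...,2]<.30)
v,u=np.where(k)
o=np.argsort(P[k][:,2])[:400:12]
for i in o: print(u[i],v[i],P[k][i].round(3), end=';')
E
```

```text
[[324.  250.8]
 [324.2 247.7]
 [324.9 238.7]
 [295.3 236.8]
 [295.4 233.7]
 [295.5 224.7]]
268 236 [ 0.52  -0.044  0.132];267 233 [ 0.515 -0.036  0.154];266 231 [ 0.515 -0.032  0.165];299 222 [ 0.44  -0.094  0.211];298 222 [ 0.437 -0.087  0.218];299 218 [ 0.442 -0.096  0.224];294 221 [ 0.438 -0.071  0.232];294 219 [ 0.438 -0.072  0.239];294 216 [ 0.441 -0.074  0.248];293 212 [ 0.451 -0.08   0.253];295 215 [ 0.436 -0.073  0.256];295 211 [ 0.446 -0.083  0.258];293 207 [ 0.46  -0.089  0.26 ];290 210 [ 0.455 -0.072  0.263];308 218 [ 0.394 -0.082  0.266];289 209 [ 0.456 -0.069  0.268];312 219 [ 0.38  -0.083  0.271];301 214 [ 0.414 -0.075  0.272];304 214 [ 0.407 -0.079  0.274];299 213 [ 0.417 -0.07   0.277];308 215 [ 0.392 -0.079  0.28 ];309 215 [ 0.389 -0.079  0.283];293 204 [ 0.45  -0.079  0.285];289 204 [ 0.456 -0.07   0.286];314 217 [ 0.368 -0.077  0.29 ];306 211 [ 0.399 -0.078  0.292];292 202 [ 0.451 -0.076  0.293];314 213 [ 0.376 -0.086  0.294];290 203 [ 0.45  -0.067  0.296];310 214 [ 0.379 -0.073  0.297];293 200 [ 0.45  -0.079  0.299];
```

The finger tips measure about 30–40 mm higher than the reported TCP. That explains the miss, since the fingers shut above the rim. I'll calibrate the offset by touching the bare worktop gently with the fingers shut.

apply_moves(rows=[[[0,0,-0.3],[0,0,0]],[[0,0,-0.6],[0,0,0]],[[0,0,-0.85],[0,0,0]],[[0,0,-0.95],[0,0,0]],[[0,0,-0.98],[0,0,0]],[[0,0,-1],[0,0,0]]], grip=1)

```text
time: 5.52
ee_pos: [0.3952, -0.0935, 0.0046]
eef_rot: [0.0, 0.64, 0.768, 0.0]
ft_force: [0.3, 1.2, 0.1]
gripper_width: -0.004
finger_force: 0.0
```

apply_moves(rows=[[[0,0,-0.03],[0,0,0]],[[0,0,-0.06],[0,0,0]],[[0,0,-0.09],[0,0,0]],[[0,0,-0.09],[0,0,0]]])

```text
time: 6.02
ee_pos: [0.3946, -0.0928, -0.0093]
eef_rot: [-0.0, 0.639, 0.769, -0.0]
ft_force: [0.6, -0.3, -0.4]
gripper_width: -0.001
finger_force: 0.0
```

apply_moves(rows=[[[0,0,-0.02],[0,0,0]],[[0,0,-0.04],[0,0,0]],[[0,0,-0.06],[0,0,0]],[[0,0,-0.06],[0,0,0]]])

```text
time: 6.52
ee_pos: [0.3946, -0.0928, -0.0183]
eef_rot: [-0.0, 0.64, 0.769, -0.0]
ft_force: [-0.6, 0.1, 0.2]
gripper_width: -0.002
finger_force: 0.0
```

apply_moves(rows=[[[0,0,-0.02],[0,0,0]],[[0,0,-0.03],[0,0,0]],[[0,0,-0.03],[0,0,0]]])

```text
time: 6.9
ee_pos: [0.3947, -0.0929, -0.0227]
eef_rot: [-0.0, 0.64, 0.769, -0.0]
ft_force: [0.2, -0.5, -0.1]
gripper_width: -0.001
finger_force: 0.0
```

apply_moves(rows=[[[0,0,-0.02],[0,0,0]],[[0,0,-0.03],[0,0,0]],[[0,0,-0.03],[0,0,0]]])

```text
time: 7.28
ee_pos: [0.3947, -0.0929, -0.0272]
eef_rot: [-0.0, 0.64, 0.769, -0.0]
ft_force: [-0.4, -0.4, -0.7]
gripper_width: -0.0
finger_force: 0.0
```

apply_moves(rows=[[[0,0,-0.015],[0,0,0]],[[0,0,-0.02],[0,0,0]],[[0,0,-0.02],[0,0,0]]])

```text
time: 7.65
ee_pos: [0.3947, -0.0929, -0.0302]
eef_rot: [-0.0, 0.64, 0.769, -0.0]
ft_force: [0.6, 0.5, 0.6]
gripper_width: 0.004
finger_force: 0.0
```

apply_moves(rows=[[[0,0,-0.01],[0,0,0]],[[0,0,-0.02],[0,0,0]],[[0,0,-0.02],[0,0,0]]])

```text
time: 8.02
ee_pos: [0.3947, -0.0928, -0.0332]
eef_rot: [-0.0, 0.64, 0.769, -0.0]
ft_force: [-0.3, -0.4, -0.4]
gripper_width: 0.001
finger_force: 0.0
```

apply_moves(rows=[[[0,0,-0.01],[0,0,0]],[[0,0,-0.02],[0,0,0]],[[0,0,-0.02],[0,0,0]]])

```text
time: 8.4
ee_pos: [0.3947, -0.0929, -0.0362]
eef_rot: [-0.0, 0.64, 0.769, -0.0]
ft_force: [-0.2, -0.3, -0.3]
gripper_width: -0.0
finger_force: 0.0
```

apply_moves(rows=[[[0,0,-0.01],[0,0,0]],[[0,0,-0.02],[0,0,0]],[[0,0,-0.02],[0,0,0]]])

```text
time: 8.78
ee_pos: [0.3951, -0.0929, -0.0367]
eef_rot: [0.001, 0.64, 0.769, 0.0]
ft_force: [-25.8, 6.9, 82.1]
gripper_width: -0.002
finger_force: 41.3
```

The worktop contact came at a reported z of about -0.0365, so the true tip height is the reported value plus 36.5 mm. I'll lift, return to the dish wall and grasp at the corrected height.

apply_moves(rows=[[[0,0,0.05],[0,0,0]],[[0,0,0.3],[0,0,0]],[[0,0,0.6],[0,0,0]],[[0,-0.3,0.6],[0,0,0]],[[0,-0.7,0.6],[0,0,0]],[[0,-1,0.6],[0,0,0]],[[0,-1,0.5],[0,0,0]],[[0,-1,0.3],[0,0,0]],[[0,-1,0.17],[0,0,0]],[[0,-1,0.14],[0,0,0]],[[0,-1,0.14],[0,0,0]]], grip=0)

```text
time: 10.15
ee_pos: [0.3949, -0.2429, -0.0178]
eef_rot: [-0.0, 0.64, 0.769, 0.0]
ft_force: [0.0, -0.3, -0.0]
gripper_width: 1.001
finger_force: 0.0
```

apply_moves(rows=[[[0,0,0],[0,0,0]],[[0,0,0],[0,0,0]],[[0,0,0],[0,0,0]],[[0,0,0],[0,0,0]],[[0,0,0],[0,0,0]],[[0,0,0],[0,0,0]]], grip=1, newtons=50)

```text
time: 10.9
ee_pos: [0.3952, -0.243, -0.0178]
eef_rot: [0.0, 0.64, 0.769, 0.0]
ft_force: [0.6, 1.9, 6.0]
gripper_width: 0.101
finger_force: 55.1
```

apply_moves(rows=[[[0,0,0.04],[0,0,0]],[[0,0,0.08],[0,0,0]],[[-0.05,0.1,0.1],[0,0,0]],[[-0.15,0.3,0.1],[0,0,0]],[[-0.25,0.5,0.1],[0,0,0]],[[-0.35,0.7,0.1],[0,0,0]],[[-0.45,0.88,0.1],[0,0,0]],[[-0.5,0.98,0.1],[0,0,0]],[[-0.5,0.98,0.1],[0,0,0]]])

```text
time: 12.02
ee_pos: [0.3195, -0.0952, -0.0029]
eef_rot: [0.0, 0.639, 0.769, 0.0]
ft_force: [0.6, 0.5, -3.9]
gripper_width: 0.099
finger_force: 54.3
```

apply_moves(rows=[[[0,0.1,0],[0,0,0]],[[0,0.3,0],[0,0,0]],[[0,0.5,0],[0,0,0]],[[0,0.7,0],[0,0,0]],[[0,0.88,0],[0,0,0]],[[0,0.98,0],[0,0,0]],[[0.08,1,0],[0,0,0]],[[0.23,1,0],[0,0,0]],[[0.23,1,0],[0,0,0]]])

```text
time: 13.15
ee_pos: [0.3568, 0.0536, -0.003]
eef_rot: [0.001, 0.64, 0.768, 0.0]
ft_force: [0.5, -0.2, -3.7]
gripper_width: 0.1
finger_force: 54.2
```

apply_moves(rows=[[[0.1,0.03,0],[0,0,0]],[[0.2,0.06,0],[0,0,0]],[[0.3,0.09,0],[0,0,0]],[[0.39,0.115,0],[0,0,0]],[[0.39,0.115,0],[0,0,0]],[[0.39,0.115,-0.04],[0,0,0]],[[0.39,0.115,-0.08],[0,0,0]],[[0.39,0.115,-0.1],[0,0,0]],[[0.39,0.115,-0.1],[0,0,0]]])

```text
time: 14.28
ee_pos: [0.412, 0.0712, -0.0179]
eef_rot: [-0.0, 0.64, 0.769, -0.0]
ft_force: [-9.1, -1.9, 13.3]
gripper_width: 0.1
finger_force: 56.1
```

apply_moves(rows=[[[0,0,0],[0,0,0]],[[0,0,0],[0,0,0]],[[0,0,0.03],[0,0,0]],[[0,0,0.15],[0,0,0]],[[0,0,0.4],[0,0,0]],[[0,0,0.7],[0,0,0]],[[-0.2,0,1],[0,0,0]],[[-0.4,0,1],[0,0,0]],[[-0.6,0,1],[0,0,0]],[[-0.6,0,1],[0,0,0]]], grip=0)

```text
time: 15.52
ee_pos: [0.3216, 0.0713, 0.1323]
eef_rot: [0.0, 0.639, 0.769, 0.0]
ft_force: [0.3, -0.0, -0.5]
gripper_width: 1.001
finger_force: 0.0
```

```bash
python3 - <<'E'
from h import *
from scipy.optimize import least_squares
st=env.state();print(st['ee_pos'],st['gripper_width'])
for n in('top','side'):
    s,P=snap(n,'d_'+n+'.png');h=cv2.cvtColor(s['color'],cv2.COLOR_BGR2HSV)
    k=(h[...,0]<14)&(h[...,1]>140)&(abs(P[...,2]-.045)<.006)&(abs(P[...,0]-.48)<.1)&(abs(P[...,1]-.08)<.1)
    r=P[k]
    if len(r)<10: print(n,len(r)); continue
    f=least_squares(lambda p:np.hypot(*(r[:,:2]-p).T)-.072,[.4857,.0845],loss='soft_l1',f_scale=.003).x
    print(n,len(r),f,r.min(0),r.max(0))
E
```

```text
[0.32161401 0.07133415 0.13233015] 1.000585473370368
top 203 [0.48180613 0.07672576] [0.40725081 0.00315711 0.03939494] [0.54601343 0.15024238 0.05090238]
side 394 [0.4809999  0.08206383] [0.40300316 0.00281899 0.03902086] [0.55798353 0.1571992  0.05093863]
```

apply_moves(rows=[[[0,0,0.35],[0,0,0]],[[0,0,0.7],[0,0,0]],[[0.2,0.15,0.95],[0,0,0]],[[0.5,0.4,0.95],[0,0,0]],[[0.8,0.7,0.95],[0,0,0]],[[1,1,0.95],[0,0,0]],[[1,1,0.95],[0,0,0]]])

```text
time: 16.5
ee_pos: [0.4746, 0.2238, 0.272]
eef_rot: [-0.001, 0.639, 0.769, -0.001]
ft_force: [-0.2, -1.2, -0.2]
gripper_width: 1.003
finger_force: 0.0
```

apply_moves(rows=[[[0.3,0.1,0],[0,0,0]],[[0.6,0.2,0],[0,0,0]],[[0.79,0.29,0],[0,0,0]],[[0.79,0.29,-0.1],[0,0,0]],[[0.79,0.29,-0.3],[0,0,0]],[[0.79,0.29,-0.45],[0,0,0]],[[0.79,0.29,-0.52],[0,0,0]],[[0.79,0.29,-0.55],[0,0,0]],[[0.79,0.29,-0.55],[0,0,0]]])

```text
time: 17.62
ee_pos: [0.5916, 0.2648, 0.1924]
eef_rot: [0.0, 0.64, 0.769, 0.0]
ft_force: [-0.5, -0.0, -0.1]
gripper_width: 1.0
finger_force: 0.0
```

apply_moves(rows=[[[0,0,0],[0,0,0]],[[0,0,0],[0,0,0]],[[0,0,0],[0,0,0]],[[0,0,0],[0,0,0]],[[0,0,0],[0,0,0]],[[0,0,0],[0,0,0]]], grip=1, newtons=50)

```text
time: 18.38
ee_pos: [0.5921, 0.2651, 0.1923]
eef_rot: [0.0, 0.64, 0.769, 0.001]
ft_force: [4.5, 1.7, 0.1]
gripper_width: 0.246
finger_force: 49.0
```

```bash
python3 - <<'E'
import numpy as np
from bench import env
st=env.state();print(st['ee_pos'],st['ft_force'],st['gripper_width'])
# arc shifts in 0.15m shares from handle at level; yaw 10.5
y=np.radians(10.5);a0=-np.arctan2(57,82);f=-np.array([np.cos(y),np.sin(y)])
for th in np.arange(0,1.81,.1):
    a=a0+th;dx=.1*(np.sin(a)-np.sin(a0));dz=.1*(np.cos(a)-np.cos(a0))
    print(round(th,2),np.round(np.r_[dx*f,dz]/.15,3))
E
```

```text
[0.59209135 0.26513396 0.19225204] [4.53407709 1.70468972 0.13277746] 0.24626141351318515
0.0 [-0. -0.  0.]
0.1 [-0.056 -0.01   0.035]
0.2 [-0.114 -0.021  0.065]
0.3 [-0.176 -0.033  0.088]
0.4 [-0.239 -0.044  0.105]
0.5 [-0.304 -0.056  0.115]
0.6 [-0.369 -0.068  0.119]
0.7 [-0.435 -0.081  0.116]
0.8 [-0.5   -0.093  0.107]
0.9 [-0.563 -0.104  0.091]
1.0 [-0.625 -0.116  0.069]
1.1 [-0.684 -0.127  0.04 ]
1.2 [-0.74  -0.137  0.006]
1.3 [-0.793 -0.147 -0.034]
1.4 [-0.841 -0.156 -0.079]
1.5 [-0.885 -0.164 -0.129]
1.6 [-0.923 -0.171 -0.183]
1.7 [-0.956 -0.177 -0.241]
1.8 [-0.983 -0.182 -0.301]
```

apply_moves(rows=[[[-0.028,-0.005,0.018],[0,0,0]],[[-0.056,-0.01,0.035],[0,0,0]],[[-0.114,-0.021,0.065],[0,0,0]],[[-0.176,-0.033,0.088],[0,0,0]],[[-0.239,-0.044,0.105],[0,0,0]],[[-0.304,-0.056,0.115],[0,0,0]],[[-0.369,-0.068,0.119],[0,0,0]],[[-0.369,-0.068,0.119],[0,0,0]]])

```text
time: 19.38
ee_pos: [0.5354, 0.2555, 0.2088]
eef_rot: [-0.001, 0.639, 0.769, 0.0]
ft_force: [5.0, 8.7, -14.5]
gripper_width: 0.242
finger_force: 51.0
```

apply_moves(rows=[[[0,0.007,-0.01],[0,0,0]],[[0,0.007,-0.01],[0,0,0]]])

```text
time: 19.62
ee_pos: [0.5369, 0.2559, 0.2086]
eef_rot: [0.001, 0.64, 0.769, 0.001]
ft_force: [6.7, 0.8, -0.4]
gripper_width: 0.239
finger_force: 52.5
```

apply_moves(rows=[[[-0.033,-0.005,-0.001],[0,0,0]],[[-0.066,-0.011,-0.003],[0,0,0]],[[-0.098,-0.016,-0.007],[0,0,0]],[[-0.131,-0.022,-0.012],[0,0,0]],[[-0.163,-0.027,-0.02],[0,0,0]],[[-0.194,-0.032,-0.028],[0,0,0]],[[-0.194,-0.032,-0.028],[0,0,0]]])

```text
time: 20.5
ee_pos: [0.5077, 0.2509, 0.2038]
eef_rot: [0.001, 0.64, 0.769, 0.0]
ft_force: [10.1, 1.8, -7.5]
gripper_width: 0.239
finger_force: 51.7
```

apply_moves(rows=[[[-0.029,-0.004,-0.016],[0,0,0]],[[-0.06,-0.009,-0.029],[0,0,0]],[[-0.089,-0.014,-0.044],[0,0,0]],[[-0.118,-0.018,-0.059],[0,0,0]],[[-0.145,-0.023,-0.076],[0,0,0]],[[-0.172,-0.027,-0.094],[0,0,0]],[[-0.172,-0.027,-0.094],[0,0,0]]])

```text
time: 21.38
ee_pos: [0.4821, 0.2468, 0.1908]
eef_rot: [0.001, 0.64, 0.769, 0.001]
ft_force: [6.8, -2.4, 5.9]
gripper_width: 0.242
finger_force: 53.1
```

apply_moves(rows=[[[-0.027,-0.006,-0.02],[0,0,0]],[[-0.053,-0.011,-0.04],[0,0,0]],[[-0.078,-0.016,-0.062],[0,0,0]],[[-0.09,-0.018,-0.073],[0,0,0]],[[-0.09,-0.018,-0.073],[0,0,0]]])

```text
time: 22.0
ee_pos: [0.469, 0.2446, 0.1799]
eef_rot: [0.001, 0.64, 0.769, 0.001]
ft_force: [8.6, 1.4, 3.9]
gripper_width: 0.238
finger_force: 52.9
```

apply_moves(rows=[[[-0.01,-0.002,-0.012],[0,0,0]],[[-0.021,-0.004,-0.024],[0,0,0]],[[-0.032,-0.006,-0.037],[0,0,0]],[[-0.032,-0.006,-0.037],[0,0,0]]])

```text
time: 22.5
ee_pos: [0.464, 0.2437, 0.1744]
eef_rot: [0.001, 0.64, 0.769, 0.001]
ft_force: [5.8, 1.5, 6.6]
gripper_width: 0.24
finger_force: 53.2
```

apply_moves(rows=[[[-0.011,-0.002,-0.012],[0,0,0]],[[-0.021,-0.004,-0.025],[0,0,0]],[[-0.031,-0.006,-0.039],[0,0,0]],[[-0.031,-0.006,-0.039],[0,0,0]]])

```text
time: 23.0
ee_pos: [0.4612, 0.2434, 0.1704]
eef_rot: [0.002, 0.64, 0.769, 0.003]
ft_force: [10.1, 0.2, 22.4]
gripper_width: 0.242
finger_force: 54.9
```

The buffer is reached: the tangential force is about 24 N against 9 N before. I'll ease off slightly and hold.

apply_moves(rows=[[[0.006,0.001,0.008],[0,0,0]],[[0.006,0.001,0.008],[0,0,0]],[[0.006,0.001,0.008],[0,0,0]],[[0.006,0.001,0.008],[0,0,0]],[[0.006,0.001,0.008],[0,0,0]],[[0.006,0.001,0.008],[0,0,0]],[[0.006,0.001,0.008],[0,0,0]],[[0.006,0.001,0.008],[0,0,0]],[[0.006,0.001,0.008],[0,0,0]],[[0.006,0.001,0.008],[0,0,0]],[[0.006,0.001,0.008],[0,0,0]],[[0.006,0.001,0.008],[0,0,0]]])

```text
time: 24.5
ee_pos: [0.4615, 0.2434, 0.171]
eef_rot: [0.002, 0.64, 0.769, 0.003]
ft_force: [7.8, 0.9, 16.5]
gripper_width: 0.238
finger_force: 54.3
```

```bash
python3 - <<'E'
from h import *
s,P=snap('top');a=s['color'][150:270,110:310]
s2,P2=snap('side');b=s2['color'][180:380,100:360]
cv2.imwrite('pics/p1.png',np.hstack([cv2.resize(a,(400,300)),cv2.resize(b,(400,300))]))
E
```

```text
(no output)
```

View pics/p1.png

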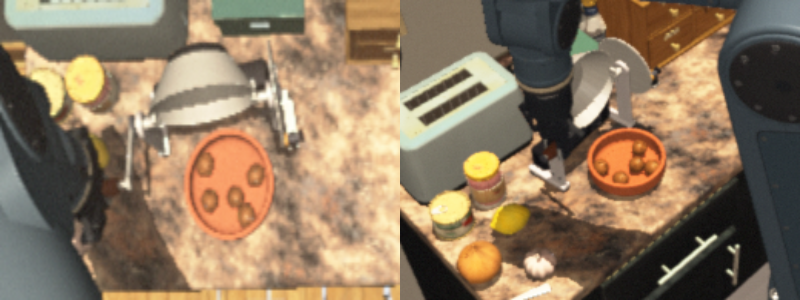

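All five walnuts lie in the dish: brown at (206,162), (255,175), (236,196), (247,214) and (222,205) in the left half, and the right half agrees. I'll ease back along the same arc.

apply_moves(rows=[[[0.012,0.002,0.015],[0,0,0]],[[0.025,0.005,0.031],[0,0,0]],[[0.041,0.008,0.049],[0,0,0]],[[0.057,0.011,0.068],[0,0,0]],[[0.069,0.013,0.079],[0,0,0]],[[0.094,0.018,0.101],[0,0,0]],[[0.12,0.023,0.121],[0,0,0]],[[0.147,0.029,0.141],[0,0,0]],[[0.174,0.033,0.159],[0,0,0]],[[0.201,0.038,0.176],[0,0,0]],[[0.23,0.042,0.191],[0,0,0]],[[0.259,0.047,0.206],[0,0,0]],[[0.29,0.052,0.22],[0,0,0]],[[0.319,0.056,0.233],[0,0,0]],[[0.319,0.056,0.233],[0,0,0]]])

```text
time: 26.48
ee_pos: [0.5083, 0.2511, 0.204]
eef_rot: [0.001, 0.64, 0.769, 0.001]
ft_force: [8.3, 1.6, -3.9]
gripper_width: 0.24
finger_force: 52.2
```

apply_moves(rows=[[[0.031,0.005,0.01],[0,0,0]],[[0.063,0.01,0.018],[0,0,0]],[[0.096,0.016,0.023],[0,0,0]],[[0.128,0.021,0.027],[0,0,0]],[[0.161,0.027,0.029],[0,0,0]],[[0.194,0.032,0.03],[0,0,0]],[[0.226,0.037,0.029],[0,0,0]],[[0.259,0.043,0.027],[0,0,0]],[[0.291,0.048,0.023],[0,0,0]],[[0.324,0.053,0.018],[0,0,0]],[[0.324,0.053,0.018],[0,0,0]]])

```text
time: 27.85
ee_pos: [0.5567, 0.2592, 0.2068]
eef_rot: [0.001, 0.64, 0.769, 0.001]
ft_force: [6.2, 1.6, 0.4]
gripper_width: 0.237
finger_force: 52.6
```

apply_moves(rows=[[[0.032,0.005,-0.008],[0,0,0]],[[0.063,0.01,-0.016],[0,0,0]],[[0.094,0.015,-0.026],[0,0,0]],[[0.125,0.021,-0.038],[0,0,0]],[[0.154,0.026,-0.051],[0,0,0]],[[0.169,0.028,-0.058],[0,0,0]],[[0.183,0.031,-0.065],[0,0,0]],[[0.197,0.033,-0.073],[0,0,0]],[[0.211,0.035,-0.08],[0,0,0]],[[0.225,0.037,-0.089],[0,0,0]],[[0.239,0.04,-0.097],[0,0,0]],[[0.239,0.04,-0.097],[0,0,0]],[[0.239,0.04,-0.097],[0,0,0]]])

```text
time: 29.48
ee_pos: [0.5921, 0.2651, 0.1922]
eef_rot: [0.0, 0.64, 0.769, 0.001]
ft_force: [6.1, 1.8, 1.6]
gripper_width: 0.238
finger_force: 52.7
```

apply_moves(rows=[[[0.006,0.001,-0.002],[0,0,0]],[[0.012,0.002,-0.004],[0,0,0]],[[0.012,0.002,-0.004],[0,0,0]]])

```text
time: 29.85
ee_pos: [0.5935, 0.2653, 0.1913]
eef_rot: [0.0, 0.64, 0.769, 0.0]
ft_force: [5.6, 2.1, 0.3]
gripper_width: 0.239
finger_force: 52.6
```

apply_moves(rows=[[[0.006,0.001,-0.004],[0,0,0]],[[0.012,0.002,-0.008],[0,0,0]],[[0.012,0.002,-0.008],[0,0,0]]])

```text
time: 30.22
ee_pos: [0.5948, 0.2655, 0.1903]
eef_rot: [-0.0, 0.64, 0.769, 0.0]
ft_force: [0.9, 1.1, 3.9]
gripper_width: 0.244
finger_force: 53.0
```

apply_moves(rows=[[[0.006,0.001,-0.004],[0,0,0]],[[0.012,0.002,-0.008],[0,0,0]],[[0.012,0.002,-0.008],[0,0,0]]])

```text
time: 30.6
ee_pos: [0.5954, 0.2657, 0.1898]
eef_rot: [-0.001, 0.639, 0.769, -0.0]
ft_force: [-11.9, -1.9, 16.3]
gripper_width: 0.238
finger_force: 54.3
```

On its rest. I'll back off the last millimetre, then open and leave straight up.

apply_moves(rows=[[[-0.009,-0.002,0.006],[0,0,0]],[[-0.009,-0.002,0.006],[0,0,0]]])

```text
time: 30.85
ee_pos: [0.595, 0.2656, 0.1901]
eef_rot: [-0.0, 0.639, 0.769, 0.0]
ft_force: [-2.9, 2.0, 8.3]
gripper_width: 0.24
finger_force: 53.4
```

apply_moves(rows=[[[-0.009,-0.002,0.006],[0,0,0]],[[-0.009,-0.002,0.006],[0,0,0]],[[-0.009,-0.002,0.006],[0,0,0]],[[-0.009,-0.002,0.006],[0,0,0]],[[-0.009,-0.002,0.006],[0,0,0]],[[-0.009,-0.002,0.1],[0,0,0]],[[-0.009,-0.002,0.3],[0,0,0]],[[-0.009,-0.002,0.5],[0,0,0]],[[-0.009,-0.002,0.7],[0,0,0]],[[-0.3,-0.002,0.8],[0,0,0]],[[-0.7,-0.002,0.8],[0,0,0]],[[-1,-0.002,0.8],[0,0,0]],[[-1,-0.002,0.8],[0,0,0]]], grip=0)

```text
time: 32.48
ee_pos: [0.4427, 0.265, 0.3109]
eef_rot: [0.0, 0.639, 0.769, 0.0]
ft_force: [0.2, 0.8, 0.2]
gripper_width: 0.998
finger_force: 0.0
```

```bash
python3 - <<'E'
from h import *
s,P=snap('top');a=s['color'][150:270,110:310]
s2,P2=snap('side');b=s2['color'][180:380,100:360]
cv2.imwrite('pics/e1.png',np.hstack([cv2.resize(a,(400,300)),cv2.resize(b,(400,300))]))
print(env.state()['time'],env.state()['ft_force'])
E
```

```text
32.575 [0.30312627 0.21690932 0.23287417]
```

View pics/e1.png

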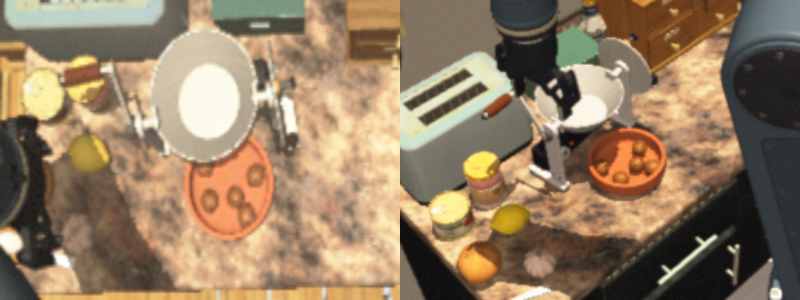

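The pan is level and empty at (208,95), and all five nuts are in the dish at (230,185). The jar, tin, lemon and garlic stand where they were, and the hand is free.

```bash
python3 -c "
from bench import env
print(env.job_done())"
```

```text
the job is handed in; nothing more can be done
None
```

The job is handed in: all five walnuts are in the dish, the pan was held against its stop for over a second and eased back to level, and the jar, tin, lemon and garlic show no movement in the last picture (the mug and spice jar were outside it, well away from the work); robot time was about 33 s, including a missed first grasp because the fingers really end about 36 mm above the reported tip, and touching the worktop to measure that read 82 N at the wrist (limit 120 N).

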